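# Hold a cover plate under measuring force on the bench comparator

### The arm

A 6-joint arm with a two-finger parallel gripper is mounted at the origin on a cart in front of the work surface, level with it; the furniture and walls round the work are solid. World frame = base frame: x ahead of the robot, y to its left, z up, the work surface at z = 0. Lengths are in m, angles in degrees, forces in N, time in s.
With the tool pointing down it reaches from about 0.35 to 0.925 m from the base axis. Payload 6.4 kg.
Tool frame: the origin (TCP) lies at the centre of the arm's flange, where the gripper is bolted on; the fingertips stand 173 mm ahead of it and the grasp point (between the pads) lies 155 mm ahead of it; z points along the fingers, y is the line along which they close (so a half turn about z gives the same grasp; the last joint's range is limited). The gripper opens to 85 mm and grips with 20 to 120 N. Pads are 22 mm wide; open, the fingers measure 114 mm over their backs; the gripper's body (76 mm by 85 mm) begins 54 mm behind the grasp point. The pads swing forward as they close: fully open they stand 13 mm farther back than shut.
Start: joints at [-77.813, 14.043, 89.255, -0, 76.702, -9.975], TCP at [0.245, -0.602, 0.405] pointing down, gripper open.
Joint ranges: [-179.41, 179.41], [-58.25, 129.5], [7.25, 145.43], [-54.29, 234.29], [11.92, 165.04], [-157.13, 157.13]. Speed limits (degrees/s): [147.25, 147.25, 180, 180, 180, 180].

### API

Orientations are given as a 3x3 rotation matrix whose columns are the frame's x, y, z axes.
In Python, from bench import env gives the robot as it stands. Calls block until the motion is done:
- env.movep(position, orientation): joint-space move of the TCP to a pose.
- env.move_l(position, frame=None, speed=0.15): straight line of the TCP; frame=None keeps the orientation; speed is the mean speed in m/s.
- env.move_j(angles): joint-space move.
- env.gripper_to(opening, grip_force=None): finger opening in m; grip_force is the grip in N (None keeps the last); returns when the fingers have stopped.
- env.hold(seconds).
- env.solve_ik(position, orientation): joint angles nearest the present ones, or None.
- env.grab_frame(name): name is "side" or "top"; returns a dict with "img" (480x640x3 uint8, blue, green, red), "fov_y" (degrees; the focal length in pixels is half the picture's height over the tangent of half this angle, whatever the lens; pixels are square), "cx", "cy" (the principal point, pixels), "origin" and "rotation" of the camera in the world. Camera axes: x right, y up, looking along -z (the intrinsics and any distortion apply to the point x, -y, -z); pixel columns grow to the right and rows downward; lengths in m; the calibration is good to about 2 mm. A picture is of the moment at which its call begins. There is no depth.
A pose or a line that the arm cannot do raises env.PlanningError and nothing moves.
- env.hand_in(): hands the job in; it is judged then, once.
Readings, each from a call of its own:
- env.current_time_s(): time.
- env.current_joint_pos(): joint angles.
- env.current_joint_velocities(): joint speeds.
- env.current_effort(): joint torques, N m.
- env.current_position(): TCP position.
- env.current_ee_rot(): TCP orientation.
- env.current_wrist_force(): force on the tool from outside, world axes, zero at the start.
- env.current_wrist_torque(): the same for the moment, N m.
- env.current_width(): finger opening in m.
- env.current_finger_force(): force on a finger pad.
Only numpy, scipy, OpenCV 4.12 (cv2) and the standard library are available. Lean on these libraries where they do the work, as an engineer would, in place of code of your own. Each camera call takes 0.05 s, during which the arm holds its last target. There are 200 camera calls.

### The job

Check the thickness of the aluminium cover plate on the bench comparator: lay the plate flat, centred on the domed anvil so that it balances there by itself, and let go of it. Then swing the head over it by its knob, all the way to the stop, and press the knob down until the foot bears on the plate and the knob's skirt has come down to the broad ring on the barrel (10 N of measuring force; never let the force on the plate reach 20 N). Keep it pressed there for the reading: the program finishes while it is still holding the knob down, with the plate untouched by the fingers; leave the jar, the battery and the spool where they stand.

Things in the scene. Friction and masses are not known exactly. Their poses are not given: they have to be found in the camera images.
- cover_plate: Loose milled aluminium plate, 50 (its x) x 96 (its y) x 10 (z) mm, about 0.13 kg, four screw holes in the corners; lies flat on the worktop. Origin in the middle of its underside, z up; its centre of mass is 5 mm above the origin. Grasp it across the 50 mm, at its middle.
- comparator: Bench comparator, fixed. Origin on the worktop under the anvil's middle; x points from anvil to column, z up. Dark base plate 210 x 110 mm, from 60 mm in front of the anvil (-x) to 150 mm behind, top at 18 mm. Round column 22 mm across, 110 mm behind the anvil, 126 mm high. On it the swing arm (underside 76 mm, head's top 116 mm, dial's top 119 mm above the worktop).
- anvil: Domed steel anvil on the base plate, fixed: a spherical cap of 40 mm radius, 77 mm across at its foot, top 45 mm above the worktop. Origin and axes as comparator. A plate that lies on it 1 mm off centre tilts about 1.6 degrees towards its heavy side and stays so; the foot levels it when it presses.
- anvil_top (a point): Highest point of the dome, 45 mm above the worktop.
- column_axis (a point): Top of the column, 126 mm above the worktop, on the vertical hinge axis of the swing arm, 110 mm from the anvil's axis.
- swing_arm (a joint): Angle of the swing arm about the column (rad). 0: against the stop, head and knob exactly over the anvil. Positive: swung aside, clockwise seen from above (to the robot's left); range 0 to 2.0. It stays where it is left (friction 0.22 N m, about 2 N at the knob).
- spindle (a joint): How far the spindle has come down from rest (m), 0 to 0.021. A light return spring pushes it up (2.5 to 3 N at the knob). At rest the foot is 68 mm above the worktop, 23 mm above the anvil: it meets the 10 mm plate lying level on the dome after 13 mm.
- knob (a joint): How far the knob has slid down the spindle's barrel (m), 0 to 0.016. Near 0 while the spindle moves freely; once the foot bears, 1 mm per 0.95 N. Force on the plate = 0.95 N per mm + 0.5 N: 10 N at 10 mm, where the skirt's lower edge meets the barrel's broad black ring (thin rings at 5 and 15 mm). The push on the knob is about 3 N more than the force on the plate.
- knob_top (a point): Middle of the knob's top, 191 mm above the worktop at rest; axis vertical, 110 mm from the column's axis. Black fluted knob, 30 mm across from 5 to 28 mm below this point, then a 25 mm skirt down to 37 mm below it. Grip the fluted part from above to swing the head; the knob does not turn on the arm, so turn the gripper with the arm or hold it lightly.
- foot: Flat round foot, 10 mm, at the lower end of the spindle, under the knob. Its frame goes with the spindle: the underside of the foot is 68 mm up from the origin along z.
- sample_jar: Bystander: sample jar with a screw cap, 58 mm across, 90 mm high, origin in the middle of its underside.
- battery: Bystander: cylindrical cell, 26 mm across, 50 mm high, standing; origin in the middle of its underside.
- seal_spool: Bystander: spool, 68 mm across, 30 mm high; origin in the middle of its underside.
There are look-alikes about, which are no part of the job. Several things look just like the cover_plate: the one meant starts farthest from the robot's base.

How it is judged:
By the outcome, as a careful person would: the job done as asked, in the order asked, and still so for the second after the job is handed in, while the arm keeps its last pose, push and grip.
It also fails if it takes over 54 s, if anything falls off the work surface, if the arm or the gripper's body presses on something with over 40 N, if the wrist force passes 120 N, or if a joint passes its speed limit or range.

## Working session

There is one attempt and no reset: what is moved stays moved. The work goes in short steps, each a Python script; the robot and the scene stay as the last script left them, time stands still between calls to the robot, and variables do not carry over. Pictures are saved under pics/ and viewed, at most 10 in all, crops included, and the job is handed in when it is done.

```bash
mkdir -p pics; ls; python3 - <<'E'
from bench import env
import cv2
for n in("side","top"):
    f=env.grab_frame(n); cv2.imwrite(f"pics/{n}0.png",f["img"])
    print(n,{k:v for k,v in f.items() if k!="img"})
print(env.current_time_s(),env.current_ee_rot(),env.current_width())
E
```

```text
pics
side {'fov_y': 53.304357266036, 'cx': 313.9726898243481, 'cy': 244.82995821841976, 'origin': array([ 0.43350096, -0.94022207,  0.60198102]), 'rotation': array([[ 0.98732286,  0.07244817, -0.14122614],
       [-0.1582376 ,  0.51892912, -0.84004371],
       [ 0.01242672,  0.85174164,  0.52381461]])}
top {'fov_y': 45.71366181940248, 'cx': 320.2980112837207, 'cy': 240.55790996588638, 'origin': array([ 0.34368269, -0.2139815 ,  1.34963136]), 'rotation': array([[-0.01473641,  0.98502656, -0.17177171],
       [-0.99987942, -0.01535854, -0.00229343],
       [-0.00489725,  0.1717172 ,  0.98513411]])}
0.1 [[ 9.26127582e-01  3.77210246e-01 -3.64036203e-04]
 [ 3.77210281e-01 -9.26125970e-01  1.75842859e-03]
 [ 3.26153898e-04 -1.76584741e-03 -9.99998388e-01]] 0.08542645774028045
```

View pics/top0.png

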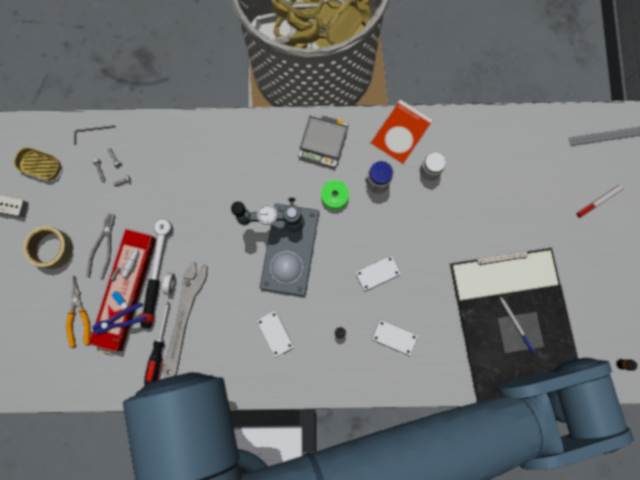

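View pics/side0.png

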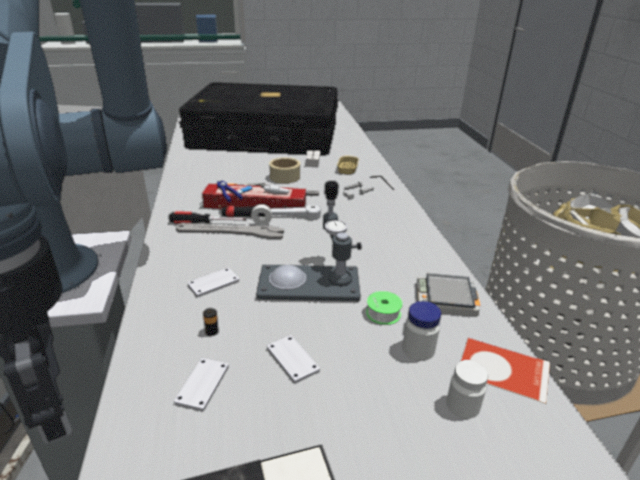

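The top view shows three plates at (275,334), (378,273) and (395,337). The comparator's anvil is at about (286,266), its column at about (291,215) and its knob at about (239,210). In the side view the plates are at (213,281), (293,358) and (202,384), the anvil at about (289,275) and the knob at about (331,188). I'll enlarge both views next.

```bash
cat > h.py <<'E'
import numpy as np, cv2
from bench import env
def K(f):
    F=240/np.tan(np.radians(f["fov_y"]/2)); return F
def px(f,uv,z):
    "pixel -> world point on plane z"
    F=K(f); d=f["rotation"]@np.array([(uv[0]-f["cx"])/F,-(uv[1]-f["cy"])/F,-1.])
    return f["origin"]+d*(z-f["origin"][2])/d[2]
def proj(f,P):
    q=(np.atleast_2d(P)-f["origin"])@f["rotation"]; F=K(f)
    return np.c_[f["cx"]-F*q[:,0]/q[:,2], f["cy"]+F*q[:,1]/q[:,2]]
def crop(f,x0,y0,x1,y1,s,name):
    im=cv2.resize(f["img"][y0:y1,x0:x1],None,fx=s,fy=s,interpolation=cv2.INTER_CUBIC)
    for x in range(x0-x0%-20,x1,20): cv2.putText(im,str(x),(int((x-x0)*s),10),0,.35,(0,0,255)); cv2.line(im,(int((x-x0+.5)*s),12),(int((x-x0+.5)*s),18),(0,0,255))
    for y in range(y0-y0%-20,y1,20): cv2.putText(im,str(y),(0,int((y-y0)*s)+4),0,.35,(0,0,255)); cv2.line(im,(24,int((y-y0+.5)*s)),(30,int((y-y0+.5)*s)),(0,0,255))
    cv2.imwrite("pics/"+name,im)
E
python3 - <<'E'
from h import *
t=env.grab_frame("top"); s=env.grab_frame("side")
for uv in[(275,334),(378,273),(395,337)]: p=px(t,uv,.01); print(p,np.hypot(*p[:2]))
for uv in[(213,281),(293,358),(202,384)]: p=px(s,uv,.01); print('s',p)
print('anvil',px(t,(286,266),.04),px(s,(289,266),.045),'col',px(t,(293,212),.126),'knob',px(t,(239,208),.191))
crop(t,225,190,425,350,4,"topc.png"); crop(s,225,170,385,390,2.7,"sidec.png")
E
```

```text
[ 0.35860437 -0.10240637  0.01      ] 0.37293988420787916
[ 0.49730745 -0.34609254  0.01      ] 0.6058834464385375
[ 0.34762491 -0.38069045  0.01      ] 0.5155272027566984
s [ 0.36062649 -0.1044418   0.01      ]
s [ 0.49937179 -0.34968405  0.01      ]
s [ 0.3486302 -0.3853428  0.01     ]
anvil [ 0.51342831 -0.1305719   0.04      ] [ 0.51915904 -0.12250943  0.045     ] col [ 0.62178353 -0.15198726  0.126     ] knob [ 0.61735055 -0.04257027  0.191     ]
```

View pics/topc.png

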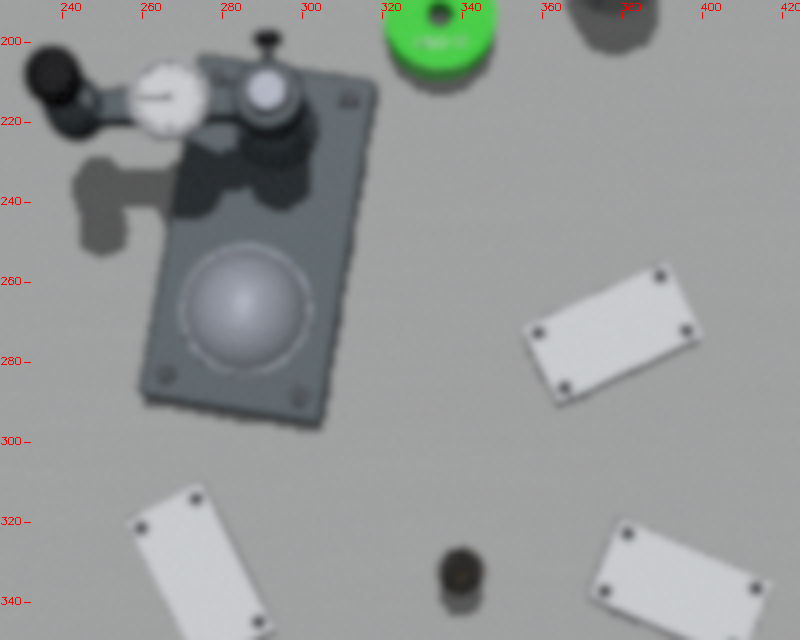

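View pics/sidec.png

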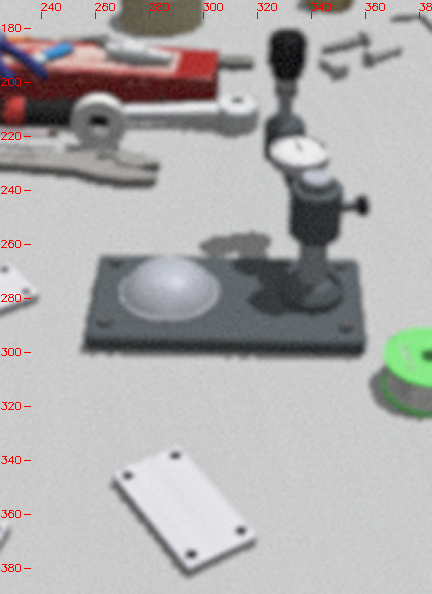

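The plate meant is the one at about (0.498,-0.348). Its hole centres in the top crop are (538,333), (660,276), (686,331) and (564,388), and in the side crop (127,476), (175,455), (241,531) and (191,554). The dome ring is centred at crop (246,308.5) in the top view. Next I'll fit the poses in each camera.

```bash
cat > fit.py <<'E'
from h import *
from scipy.optimize import least_squares
t=env.grab_frame("top"); s=env.grab_frame("side")
T=lambda a:(np.array(a)+.5)/4-.5+[225,190]
S=lambda a:(np.array(a)+.5)/2.7-.5+[225,170]
Ht=T([(538,333),(660,276),(686,331),(564,388)]); Hs=S([(127,476),(175,455),(241,531),(191,554)])
for f,H in((t,Ht),(s,Hs)):
    P=np.array([px(f,h,.01)[:2] for h in H]); c=P.mean(0); 
    print('plate',c,np.linalg.norm(np.roll(P,-1,0)-P,axis=1).round(4),[np.degrees(np.arctan2(*d[::-1])).round(1) for d in np.roll(P,-1,0)-P])
M=np.array([[.15,.055,.018],[.15,-.055,.018],[-.06,-.055,.018],[-.06,.055,.018],[0,0,.017],[.11,0,.126]])
Ct=T([(200,57),(376,83),(321,418),(143,390),(246,308.5),(266,90)])
Cs=S([(358,262),(364,343),(85,341),(98,257),(169,290),(316,177)])
def W(p): c,q=np.cos(p[2]),np.sin(p[2]); return np.c_[p[0]+c*M[:,0]-q*M[:,1],p[1]+q*M[:,0]+c*M[:,1],M[:,2]]
for n,fs in(('top',((t,Ct),)),('side',((s,Cs),)),('both',((t,Ct),(s,Cs)))):
    r=least_squares(lambda p:np.concatenate([(proj(f,W(p))-C).ravel() for f,C in fs]),[.51,-.13,-.17],x_scale=.01,loss='soft_l1')
    print(n,r.x[:2].round(4),np.degrees(r.x[2]).round(2)); print(r.fun.reshape(-1,2).round(1).tolist())
k=px(t,T((52,74)),.191); print('knob',k, px(s,S((289,33)),.191))
E
python3 fit.py
```

```text
plate [ 0.49827962 -0.34529424] [0.0803 0.036  0.08   0.0358] [np.float64(-65.8), np.float64(-156.8), np.float64(114.1), np.float64(23.8)]
plate [ 0.4988531  -0.34438809] [0.0364 0.0806 0.0359 0.0797] [np.float64(24.6), np.float64(-66.2), np.float64(-156.8), np.float64(114.2)]
top [ 0.514  -0.1298] -9.82
[[-0.6, -1.7], [0.6, -1.3], [0.3, 1.7], [-1.5, 1.3], [0.2, 0.3], [0.3, -0.4]]
side [ 0.5134 -0.1321] -9.56
[[-0.1, -1.0], [1.5, 0.1], [-1.0, -0.7], [-0.1, -0.5], [-0.3, 2.8], [0.3, 0.4]]
both [ 0.5137 -0.1303] -9.77
[[-0.4, -1.6], [0.8, -1.2], [0.6, 1.8], [-1.3, 1.5], [0.4, 0.4], [0.5, -0.3], [-0.1, -1.3], [1.3, -0.3], [-1.0, -1.3], [0.1, -1.0], [-0.2, 2.3], [0.3, 0.0]]
knob [ 0.61712851 -0.03970025  0.191     ] [ 0.62077477 -0.03841228  0.191     ]
```

```bash
cat >> h.py <<'E'
def R(a):
    "tool down, closing axis (y) at world angle a (deg)"
    a=np.radians(a); y=np.array([np.cos(a),np.sin(a),0]); z=np.array([0,0,-1.]); return np.c_[np.cross(y,z),y,z]
PL=np.array([.4986,-.3449]); YP=24.1; AN=np.array([.5137,-.1305]); YC=-9.77
E
python3 - <<'E'
from h import *
for a in(YP,YP+180):
    for xy,da in((PL,0),(AN,YC-YP)): print(a,env.solve_ik(np.r_[xy,.25],R(a+da)))
q=min((env.solve_ik(np.r_[PL,.25],R(a)) for a in(YP,YP-180)),key=lambda q:abs(q[5]))
env.gripper_to(.066,40); env.move_j(q)
env.move_l(np.r_[PL,.185],speed=.15)
f0=env.current_wrist_force()
for z in(.179,.176,.174,.1725,.171):
    env.move_l(np.r_[PL,z],speed=.03); f=env.current_wrist_force()-f0; print(z,f.round(2),env.current_time_s())
    if f[2]>3: env.move_l(np.r_[PL,z+.0015],speed=.03); break
for n,b in(("side",(210,270,370,400)),("top",(320,200,440,310))):
    crop(env.grab_frame(n),*b,4.5 if n=="side" else 5,n+"_g.png")
E
```

```text
24.1 [-4.53765699e+01  1.87687813e+01  1.01037705e+02 -2.54444375e-14
  6.01935135e+01 -6.94765699e+01]
24.1 [-2.65195933e+01  9.58432203e+00  1.12298108e+02 -2.54444375e-14
  5.81175702e+01 -1.67495933e+01]
204.1 [-4.53765699e+01  1.87687813e+01  1.01037705e+02 -2.54444375e-14
  6.01935135e+01  1.10523430e+02]
204.1 None
0.179 [-0.53 -0.18 -0.82] 3.025
0.176 [-0.24  0.59 -0.75] 3.275
0.174 [-1.85 -0.77 -0.68] 3.525
0.1725 [-1.04  0.02 -0.2 ] 3.775
0.171 [-0.86  0.44 -0.78] 4.025
```

View pics/side_g.png

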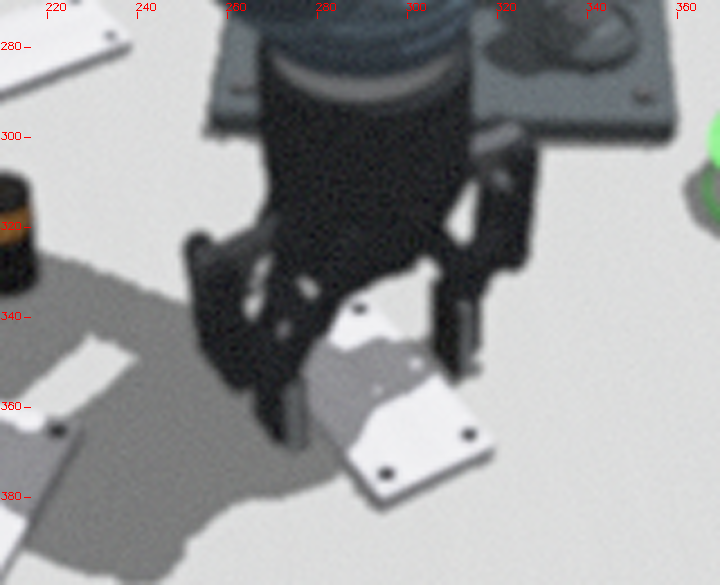

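The open fingers straddle the plate at its middle, with tips at about (274,369) and (312,354). I'll close, lift and hover over the anvil.

```bash
python3 - <<'E'
from h import *
env.gripper_to(.03,40); print(env.current_width(),env.current_finger_force(),env.current_wrist_force())
env.move_l(np.r_[PL,.26],speed=.15)
print(env.current_width(),env.current_finger_force(),env.current_wrist_force())
env.movep(np.r_[AN,.26],R(YC)); env.move_l(np.r_[AN,.171+.045+.012],speed=.1); 
print(env.current_time_s(),env.current_width(),env.current_position())
crop(env.grab_frame("side"),225,190,385,310,5,"side_h.png")
crop(env.grab_frame("top"),225,200,345,310,5,"top_h.png")
E
```

```text
0.04885484464924199 42.58802354335785 [-0.60633805  0.14023056  1.75469177]
0.04865062028441582 42.27105259895325 [-0.27175142  0.42047473 -1.22973163]
6.5083 0.04856522514921157 [ 0.51365358 -0.13106405  0.22760659]
```

View pics/side_h.png

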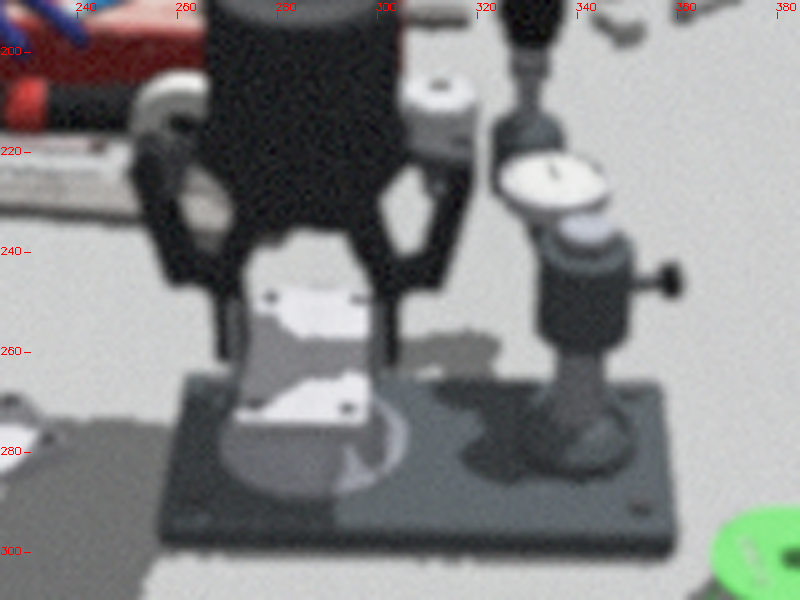

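View pics/top_h.png

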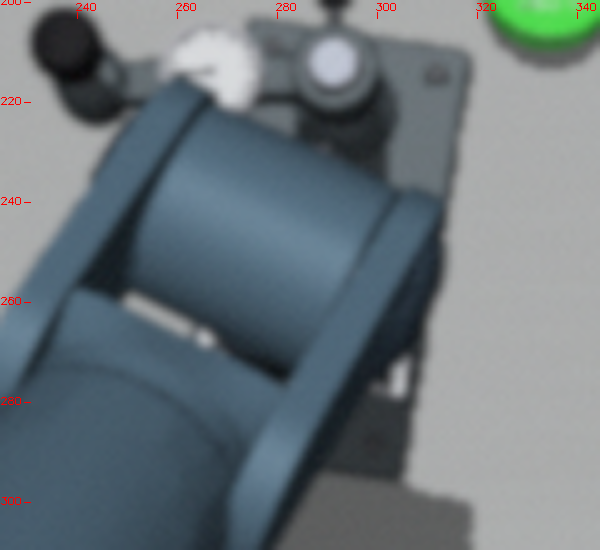

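The side view shows the plate hovering, with holes at crop (271,298), (255,405) and (348,408). The dome ring spans crop x 218–408 and its bottom is at 498. The top view is occluded by the arm.

```bash
cat > rel.py <<'E'
from h import *
from scipy.optimize import least_squares
s=env.grab_frame("side"); C5=lambda a:(np.array(a)+.5)/5-.5+[225,190]
zt=env.current_position()[2]-.171+.01+.0003
H=C5([(271,298),(255,405),(348,408)])
for h in H: print('hole',px(s,h,zt))
m=np.array([[-.018,.04],[-.018,-.04],[.018,-.04]])
def f(p):
    c,q=np.cos(p[2]),np.sin(p[2]); return (proj(s,np.c_[p[0]+m@[c,-q],p[1]+m@[q,c],[zt]*3])-H).ravel()
r=least_squares(f,[.51,-.13,-.17],x_scale=.01); print('plate',r.x[:2],np.degrees(r.x[2]),r.fun.round(2))
# dome: silhouette of ring at foot r=.0385 z=.0165 ; extremes left,right,bottom
def ring(p):
    a=np.linspace(0,2*np.pi,360); q=proj(s,np.c_[p[0]+.0385*np.cos(a),p[1]+.0385*np.sin(a),a*0+.0175]); return np.array([q[:,0].min(),q[:,0].max(),q[:,1].max()])
E_=[C5((218,0))[0],C5((408,0))[0],C5((0,498))[1]]
r=least_squares(lambda p:ring(p)-E_,[.51,-.13],x_scale=.01); print('dome',r.x,r.fun.round(2))
print('tcp',env.current_position())
E
python3 rel.py
```

```text
hole [ 0.50162287 -0.09102994  0.06805266]
hole [ 0.48784847 -0.16860725  0.06805266]
hole [ 0.52359998 -0.17575881  0.06805266]
plate [ 0.51256914 -0.13299254] -9.90109202317658 [ 0.02 -0.14  0.09  0.2  -0.11 -0.07]
dome [ 0.51454452 -0.1266907 ] [ 0.57 -0.57  0.06]
tcp [ 0.51408409 -0.13087624  0.22875266]
```

```bash
python3 - <<'E'
from h import *
from scipy.optimize import least_squares
th,ph=np.meshgrid(np.linspace(0,1,12),np.linspace(0,2*np.pi,73))
def cap(p,rf=.0385,zf=.018):
    a=th*np.arcsin(rf/.04)
    x=.04*np.sin(a)*np.cos(ph);y=.04*np.sin(a)*np.sin(ph);z=np.maximum(.005+.04*np.cos(a),zf)
    return np.c_[(p[0]+x).ravel(),(p[1]+y).ravel(),z.ravel()]
for n,b in(("top",(262,240,312,292)),("side",(264,255,312,294))):
    f=env.grab_frame(n); im=cv2.imread(f"pics/{n}0.png"); g=cv2.cvtColor(im,cv2.COLOR_BGR2GRAY)
    for thr in(115,125,135):
        sub=np.zeros_like(g); sub[b[1]:b[3],b[0]:b[2]]=(g>thr)[b[1]:b[3],b[0]:b[2]]
        k,l,st,ce=cv2.connectedComponentsWithStats(sub); 
        u0=(286,266) if n=="top" else (289,275); L=l[u0[1],u0[0]]; obs=np.array(ce[L]); A=st[L,4]
        def mod(p):
            h=cv2.convexHull(proj(f,cap(p)).astype(np.float32)); m=cv2.moments(h); return np.array([m['m10'],m['m01']])/m['m00'],m['m00']
        r=least_squares(lambda p:mod(p)[0]-obs,[.5137,-.13],x_scale=.01,diff_step=1e-3)
        print(n,thr,obs,A,mod(r.x)[1],st[L],r.x)
E
```

```text
top 115 [284.82344214 263.68545994] 674 829.4336071643047 [269 250  35  29 674] [ 0.52200966 -0.1264173 ]
top 125 [285.03571429 263.76785714] 448 829.500708787702 [274 251  23  26 448] [ 0.5218061  -0.12691717]
top 135 [284.87762238 264.81468531] 286 830.2894209667575 [276 256  19  19 286] [ 0.51932448 -0.12653422]
side 115 [286.24830508 270.33220339] 1180 666.5896427184343 [ 264  255   48   34 1180] [ 0.51530339 -0.1022605 ]
side 125 [286.25552608 270.33244916] 1131 666.5899989833124 [ 264  255   48   34 1131] [ 0.5153185  -0.10226356]
side 135 [286.51512287 269.80056711] 1058 663.7206746437587 [ 264  255   48   34 1058] [ 0.51608277 -0.100376  ]
```

```bash
python3 - <<'E'
from h import *
from scipy.optimize import least_squares
th,ph=np.meshgrid(np.linspace(0,1,30),np.linspace(0,2*np.pi,361))
def cap(p):
    a=th*np.arcsin(.0385/.04); x=.04*np.sin(a)*np.cos(ph);y=.04*np.sin(a)*np.sin(ph);z=np.maximum(.005+.04*np.cos(a),.018)
    return np.c_[(p[0]+x).ravel(),(p[1]+y).ravel(),z.ravel()]
def bb(f,p,e): q=proj(f,cap(p)); return np.array([q[:,0].min()-e,q[:,0].max()+e,q[:,1].min()-e,q[:,1].max()+e])
t=env.grab_frame("top"); s=env.grab_frame("side")
c=lambda v,k,o:(v+.5)/k-.5+o
for f,E in((t,[c(178,4,225),c(314,4,225),c(241,4,190),c(376,4,190)]),(s,[c(118,2.7,225),c(220,2.7,225),c(255,2.7,170),c(320,2.7,170)]),(s,[c(218,5,225),c(408,5,225),c(255,2.7,170),c(498,5,190)])):
    r=least_squares(lambda p:bb(f,p,p[2]*100)-E,[.5137,-.13,0],x_scale=.01); print(r.x*[1,1,100],r.fun.round(2))
E
```

```text
[ 0.51468533 -0.12945557  0.65514948] [ 0.01 -0.01 -0.01  0.01]
[ 0.51486045 -0.12540756  0.00460729] [ 0.47 -0.47 -0.47  0.47]
[ 0.5145031  -0.12714975  0.2804977 ] [ 0.28 -0.28 -0.28  0.28]
```

```bash
python3 - <<'E'
from h import *
A=np.array([.5152,-.1286])
env.move_l(np.r_[A,.2205],frame=R(YC),speed=.1); env.hold(.1)
f0=np.mean([env.current_wrist_force() for _ in range(5)],0)
for z in np.arange(.2185,.2134,-.0005):
    env.move_l(np.r_[A,z],speed=.03); f=np.mean([env.current_wrist_force() for _ in range(5)],0)-f0
    print(z.round(4),f.round(2))
    if f[2]>2: break
env.gripper_to(.066); env.hold(.2)
env.move_l(np.r_[A,.30],speed=.2)
C=AN+.11*np.array([np.cos(np.radians(YC)),np.sin(np.radians(YC))]); print('col',C)
print(env.solve_ik([.618,-.039,.38],R(2)),env.solve_ik([.618,-.039,.38],R(92)),env.solve_ik([.618,-.039,.38],R(-88)))
q=env.current_joint_pos(); q[0]=22; env.move_j(q)
print(env.current_time_s())
crop(env.grab_frame("side"),225,190,385,310,5,"side_p.png")
crop(env.grab_frame("top"),230,195,340,305,5.4,"top_p.png")
E
```

```text
0.2185 [-1.57 -0.37  1.53]
0.218 [-0.74 -0.07  0.86]
0.2175 [-0.28  0.66  0.17]
0.217 [-0.69 -0.59  0.14]
0.2165 [-0.91  0.09  0.46]
0.216 [-2.43  0.69  3.31]
col [ 0.62210466 -0.14916629]
[-1.40878549e+01  1.12732276e+01  9.51591792e+01 -2.54444375e-14
  7.35675932e+01 -1.60878549e+01] [-1.40878549e+01  1.12732276e+01  9.51591792e+01 -2.54444375e-14
  7.35675932e+01 -1.06087855e+02] [-1.40878549e+01  1.12732276e+01  9.51591792e+01 -2.54444375e-14
  7.35675932e+01  7.39121451e+01]
11.3917
```

View pics/top_p.png

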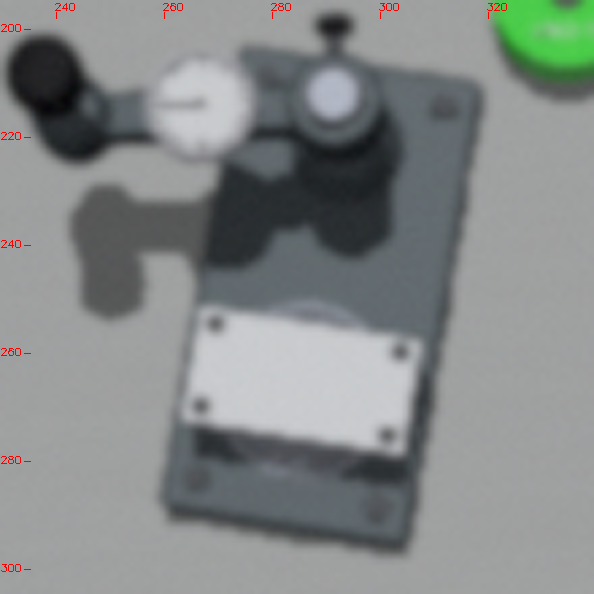

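View pics/side_p.png

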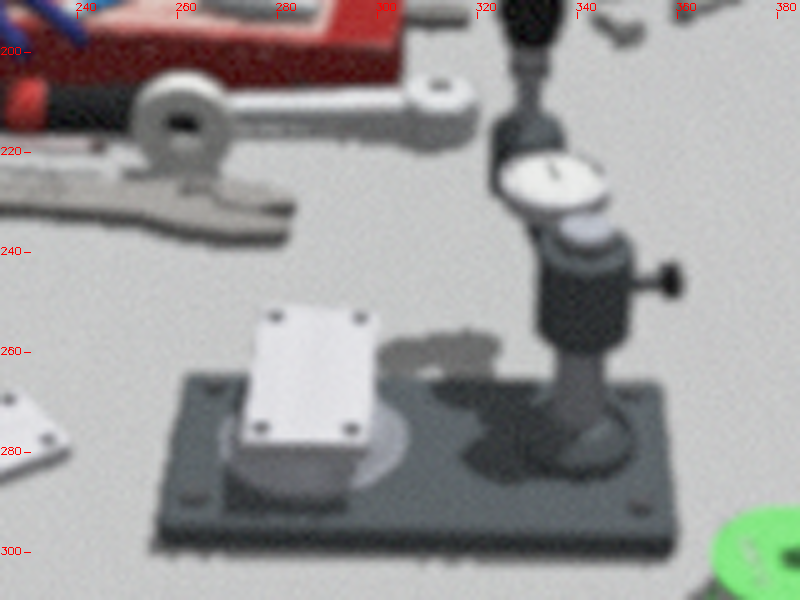

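The plate rests on the dome by itself, nearly level. Holes are at crop (216,324), (400,352), (387,436) and (201,406) in the top view, and (277,316), (361,318), (351,428) and (261,428) in the side view. I'll fit tilt and offset from these.

```bash
python3 - <<'E'
from h import *
from scipy.optimize import least_squares
from scipy.spatial.transform import Rotation as Ro
t=env.grab_frame("top"); s=env.grab_frame("side")
T=(np.array([(216,324),(400,352),(387,436),(201,406)])+.5)/5.4-.5+[230,195]
S=(np.array([(361,318),(351,428),(261,428),(277,316)])+.5)/5-.5+[225,190]
mt=np.array([[.018,.04,0],[.018,-.04,0],[-.018,-.04,0],[-.018,.04,0]]); ms=mt[[0,1,2,3]]
def w(p,m): return Ro.from_euler('zyx',p[2:5]).apply(m)+[p[0],p[1],.055]
def f(p): return np.r_[(proj(t,w(p,mt))-T).ravel()+np.tile(p[5:7],4),(proj(s,w(p,ms))-S).ravel()+np.tile(p[7:9],4),p[5:9]*.5]
r=least_squares(f,[.515,-.129,-.17,0,0,0,0,0,0],x_scale='jac'); J=np.linalg.inv(r.jac.T@r.jac)
print(r.x[:2],np.degrees(r.x[2:5]).round(2),r.x[5:].round(2),r.fun.round(2)); print('sd for .3px:',np.degrees(.3*np.sqrt(np.diag(J))[2:5]))
for n,cam,P in(("top",t,T),("side",s,S)): print(n,np.mean([px(cam,q,.055)[:2] for q in P],0))
E
```

```text
[ 0.51444753 -0.12952261] [-9.98 -0.64  0.5 ] [ 0.19  0.11  0.1  -0.3 ] [-0.12 -0.19  0.15  0.13 -0.02  0.01 -0.06  0.02  0.02 -0.07  0.16  0.1
 -0.04 -0.1  -0.16  0.15  0.1   0.06  0.05 -0.15]
sd for .3px: [0.31813948 1.18056006 0.56658579]
top [ 0.51416307 -0.12997975]
side [ 0.51481999 -0.12834227]
```

Tilt is within about 0.7°, so the offset is about 0.5 mm or less and the plate is centred. Next I'll grip the knob and swing the head.

```bash
python3 - <<'E'
from h import *
C=np.array([.6238,-.1478]); 
def kn(a,r=.11): return C+r*np.array([np.cos(np.radians(a)),np.sin(np.radians(a))])
p=env.current_position(); env.move_l(np.r_[p[:2],.39],speed=.25)
a0=92.4; env.gripper_to(.056,20)
env.movep(np.r_[kn(a0),.385],R(a0-90)); env.move_l(np.r_[kn(a0),.329],speed=.12)
print(env.current_time_s(),env.current_wrist_force())
env.gripper_to(.015,20); print(env.current_width(),env.current_finger_force(),env.current_wrist_force()); env.hold(.1)
f0=env.current_wrist_force()
for a in np.r_[np.linspace(a0,164,12)[1:],np.arange(166,175,1.)]:
    env.move_l(np.r_[kn(a),.329],frame=R(a-90),speed=.08)
    if a>160: env.hold(.05)
    f=env.current_wrist_force(); b=np.radians(a); tan=np.array([-np.sin(b),np.cos(b)])
    print(round(a,1),'tan',(f[:2]@tan).round(2),'rad',(f[:2]@[np.cos(b),np.sin(b)]).round(2),'z',f[2].round(2))
    if a>160 and f[:2]@tan<-9: break
print(env.current_time_s(),env.current_position(),env.current_width())
E
```

```text
14.4083 [0.69717307 0.2695652  0.41788479]
0.029039600715368267 20.356671321205795 [0.59920512 0.9477036  2.59814949]
98.9 tan -1.49 rad 0.96 z 2.49
105.4 tan -1.29 rad 1.02 z 2.68
111.9 tan -0.98 rad 0.63 z 2.3
118.4 tan -0.44 rad 0.16 z 2.52
124.9 tan 0.75 rad 0.17 z 2.73
131.5 tan 0.2 rad -0.21 z 1.96
138.0 tan -0.58 rad 0.62 z 2.75
144.5 tan -0.82 rad -0.36 z 2.97
151.0 tan -0.3 rad -1.43 z 3.02
157.5 tan 0.32 rad -1.57 z 2.44
164.0 tan -0.46 rad -2.42 z 2.55
166.0 tan -1.29 rad -3.02 z 3.76
167.0 tan -2.86 rad -4.56 z 2.78
168.0 tan -1.78 rad -4.24 z 2.68
169.0 tan -2.26 rad -5.15 z 2.51
170.0 tan -5.27 rad -4.68 z 2.37
171.0 tan -11.06 rad -5.9 z 2.26
20.0917 [ 0.51550238 -0.12925366  0.32892765] 0.028875643024505633
```

The head reached the stop, with tangential force rising to 11 N at 171°. I'll release, close the fingers and press from above.

```bash
python3 - <<'E'
from h import *
X=np.array([.5155,-.1293])
env.move_l(np.r_[X+[0,.0006],.329],speed=.05)
env.gripper_to(.056,20); env.hold(.1); env.move_l(np.r_[X,.385],speed=.15); env.gripper_to(0,30)
print('w',env.current_width(),env.current_time_s())
env.move_l(np.r_[X,.370],speed=.1); env.hold(.2)
F=lambda n=8:np.mean([env.current_wrist_force() for _ in range(n)],0)
f0=F(); print(f0)
for z in np.r_[np.arange(.367,.3505,-.0015),np.arange(.350,.3465,-.001)]:
    env.move_l(np.r_[X,z],speed=.03); f=F()-f0; print(round(z,4),env.current_position()[2].round(4),f.round(2))
    if f[2]>8: break
print(env.current_time_s())
E
```

```text
w -0.000343180836341164 21.9083
[ 0.23171432  0.5725355  -0.65978664]
0.367 0.3668 [ 0.25 -0.85  0.72]
0.3655 0.3654 [ 0.65 -0.69  1.13]
0.364 0.3645 [-0.49 -0.35  2.72]
0.3625 0.3626 [ 0.09 -0.75  2.77]
0.361 0.361 [0.26 0.08 4.34]
0.3595 0.3595 [ 1.29 -1.39  3.37]
0.358 0.358 [ 1.08 -0.74  2.95]
0.3565 0.3564 [ 0.56 -1.18  3.68]
0.355 0.3549 [ 0.41 -0.88  3.48]
0.3535 0.3534 [ 0.43 -0.28  3.43]
0.352 0.3519 [ 0.91 -0.93  3.52]
0.3505 0.3507 [-0.35 -0.94  5.05]
0.35 0.3501 [-0.13  0.15  4.64]
0.349 0.3492 [ 0.34 -0.94  5.66]
0.348 0.3484 [-1.28 -0.16  6.87]
0.347 0.3475 [-0.44  0.36  7.87]
26.4083
```

```bash
python3 - <<'E'
from h import *
X=np.array([.5155,-.1293]); f0z=-.66
for z in(.345,.343,.342,.341,.3405):
    env.move_l(np.r_[X,z],speed=.03); env.hold(.15)
    f=np.mean([env.current_wrist_force() for _ in range(20)],0); print(z,np.mean([env.current_position()[2] for _ in range(10)]).round(4),(f[2]-f0z).round(2),f.round(2))
print(env.current_time_s())
f=env.grab_frame("side"); im=f["img"]
a=cv2.resize(im[175:305,240:340],None,fx=4.5,fy=4.5,interpolation=cv2.INTER_CUBIC); 
k=proj(f,np.array([[.5147,-.1295,.191-.023],[.5147,-.1295,.168-.037]])); print(k)
u,v=k.mean(0).astype(int); b=cv2.resize(im[v-22:v+43,u-19:u+19],None,fx=9,fy=9,interpolation=cv2.INTER_CUBIC)
cv2.imwrite("pics/fin.png",np.hstack([a,b]))
E
```

```text
0.345 0.3458 9.57 [-2.16  0.39  8.91]
0.343 0.3441 10.53 [-1.37  1.21  9.87]
0.342 0.3433 10.4 [-1.86  1.23  9.74]
0.341 0.3424 11.95 [-1.61  1.42 11.29]
0.3405 0.342 12.25 [-2.92  1.6  11.59]
28.4083
[[286.15525367 215.22406282]
 [286.49518765 231.87986118]]
```

View pics/fin.png

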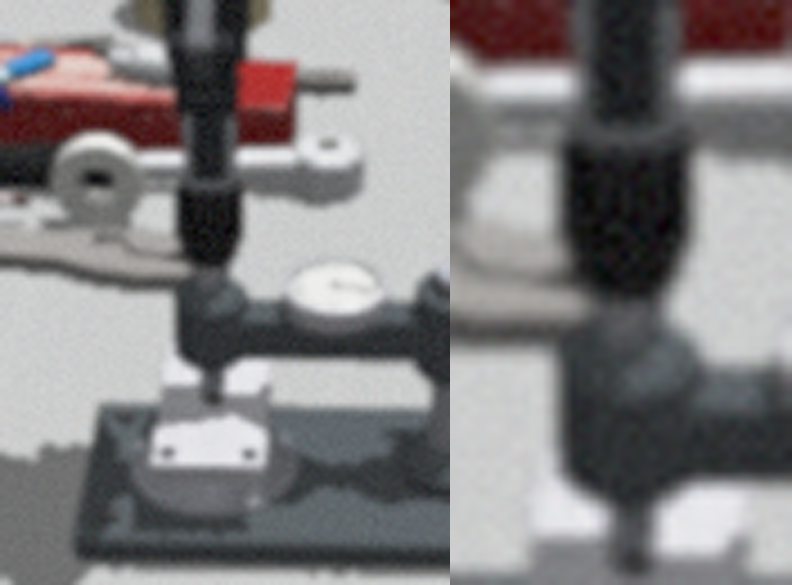

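The foot bears on the plate, at about (287,262) in the full side image, and the head is in line. The skirt is about 1 mm short of the ring by both force and position, so I'll finish the press and hand in.

```bash
python3 - <<'E'
from h import *
X=np.array([.5155,-.1293])
def st(z):
    env.move_l(np.r_[X,z],speed=.03); env.hold(.2)
    p=np.mean([env.current_position()[2] for _ in range(30)]); F=np.mean([env.current_wrist_force()[2] for _ in range(40)])+.66; print(round(z,4),p.round(4),F.round(2)); return p,F
z=.3395; p,F=st(z)
while p>.3413 and F<13.6 and z>.3380: z-=.0004; p,F=st(z)
print(env.current_time_s()); print(env.hand_in())
E
```

```text
0.3395 0.3412 14.1
28.9083
the job is handed in; nothing more can be done
None
```

I handed the job in at 28.9 s, with the plate balanced on the anvil, the head at its stop and the arm still holding the knob down. The knob was about 10 mm down its barrel by arm position, and the push read about 14 N, which puts roughly 10–11 N on the plate; the picture was too coarse to confirm the skirt meeting the broad ring.

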